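Get the tea caddy out from behind the tea things and onto the scale

TASK

The low steel tea caddy at the back of the oak ledge has to be weighed. First set the teapot, the milk jug and the honey jar that hem it in aside on the pulled-out tray, then lift the caddy out and stand it in the middle of the kitchen scale's plate, and after that put the teapot, jug and jar back, each in the middle of the mat it stood on. Keep all four upright throughout and do not shift the kettle.

Things in the scene. Friction and masses are not known exactly. Their poses are not given: they have to be found in the camera images.
- teapot: Green glazed teapot, loose, 0.4 kg: belly 94 mm across, lid knob up to 90 mm. A bail handle arches over it in the spout's plane; its bamboo grip is a straight level bar 64 mm long (body x), 12 mm wide (y), 12 mm high, its middle 122 mm above the foot, over the axis. Spout to 80 mm along -x. Lift by the bar, fingers closing along y. Origin: centre of the foot's underside (62 mm across), z up.
- jug: White ceramic milk jug, loose, 0.3 kg: slim, open, 115 mm high; 60 mm across at the foot, 68 at 25 mm up, 60 at 75 mm up, 64 at the rim; wall 4 mm. Ear handle out to 60 mm from the axis along body -x, 30 to 95 mm up; lip at +x. Can be held from above across its upper part, fingers closing along y. Origin: centre of the underside, z up.
- jar: Round honey jar, loose, 0.35 kg, 112 mm high: amber glass 64 mm across with a pale paper band, brass lid 60 mm across from 92 to 112 mm up (screwed tight, part of the jar). Can be held from above across the lid, any way round. Origin: centre of the underside, z up.
- caddy: Low round steel tea caddy, its push-fit lid pressed tight (part of it), loose, 0.16 kg, 64 mm across, 60 mm high. Starts on the bare oak at the back of the ledge (its top 60 mm above the work surface), about 10 mm from the back rail (22 mm high), boxed in left, right and front by teapot, jug and jar. Origin: centre of the underside, z up.
- trivet: Round cork mat 104 mm across, 5 mm thick, fixed on the ledge; the teapot's place, under it at the start. Its top is 65 mm above the work surface. Origin: centre of the underside.
- tile: Square white glazed tile, 78 x 78 mm, 5 mm thick, fixed on the ledge; the milk jug's place, under it at the start. Its top is 65 mm above the work surface. Origin: centre of the underside.
- slate: Round dark slate mat 84 mm across, 5 mm thick, fixed on the ledge; the honey jar's place, under it at the start. Its top is 65 mm above the work surface. Origin: centre of the underside.
- tray: Low oak tray pulled out from under the ledge towards the robot, left or right, fixed; brass handle in front. Origin: on the work surface under the middle of the part in front of the ledge; x away from the robot, y along the ledge. Clear floor x -85 to +70, y -160 to +160 mm, 8 mm above the work surface; walls 20 to 26 mm high. Takes the three things in a row along y, 105 mm apart.
- scale: Flat kitchen scale in front of the ledge, on the other side from the tray, fixed, does not give: black base, display at its front (-x), steel weighing plate 140 mm (x) by 142 mm (y), its top 20 mm above the work surface. Origin: on the work surface under the middle of the plate, z up.
- kettle: Big chrome kettle, 160 mm across, 206 mm high to the top of its arched black handle, 1.3 kg, loose near one end of the ledge; to be left alone. (A bamboo rack with four saucers on edge, 150 mm high, is fixed near the other end.) Origin: centre of the underside.
Mind the look-alikes: they are no part of the job. There is more than one size of the jar; the one meant has the size given above.

How it is judged:
By the outcome, as a careful person would: the job done as asked, in the order asked, and still so for the second after the job is handed in, with the robot touching nothing.
It also fails if it takes over 141 s, if anything falls off the work surface, if the arm or the gripper's body presses on something with over 40 N, if the wrist force passes 120 N, or if a joint passes its speed limit or range.

ROBOT

A 6-joint arm with a two-finger parallel gripper is mounted at the origin on the work surface. World frame = base frame: x ahead of the robot, y to its left, z up, the work surface at z = 0. Lengths are in m, angles in rad, forces in N, time in s.
With the tool pointing down it reaches from about 0.425 to 0.95 m from the base axis. Payload 14.7 kg.
Tool frame: the origin (TCP) lies between the finger pads; the fingertips stand 25 mm ahead of it and the grasp point (between the pads) lies 6 mm ahead of it (bot.finger_overhang is the z of the fingertips in the tool frame, in m); z points along the fingers, y is the line along which they close (so a half turn about z gives the same grasp; the last joint's range is limited). The gripper opens to 85 mm and grips with 20 to 120 N. Pads are 22 mm wide; open, the fingers measure 114 mm over their backs; the gripper's body (76 mm by 85 mm) begins 54 mm behind the grasp point. The pads swing forward as they close: fully open they stand 13 mm farther back than shut.
Start: joints at [1.085, 0.48, 1.596, -0, 1.065, -0.047], TCP at [0.276, 0.588, 0.234] pointing down, gripper open.
Joint ranges: [-2.75, 2.75], [-0.82, 2.05], [0.23, 2.67], [-1.56, 4.7], [0.09, 2.69], [-2.92, 2.92]. Speed limits (rad/s): [1.89, 1.89, 2.39, 3.01, 3.01, 3.01].

INTERFACE

Orientations are given as a rotation vector (axis times angle).
In Python, from workcell import bot gives the robot as it stands.
- The arm moves only by the tool apply_moves, never from a script. Its argument "moves" is text: rows parted by semicolons, each of 7 numbers parted by spaces: the shift along the world's x, y, z in cm, then the turn, a rotation vector about the world's x, y, z in rad, then the opening, from 0 (shut) to 1 (fully open). A call has 1 to 10 rows; each row shifts and turns the commanded pose from where the row before left it; what a row does not reach is not made up. A row lasts 1/8 s, in which the tool goes at most 62.5 mm and 10.7 degrees, less where a joint would pass 70% of its speed; a pose out of reach is approached as far as the arm can. A call is refused whole if a number of a shift passes 6.25 or a number of a turn 0.188, either way. A call with a gripper value outside its range is refused whole. The fingers move at their own pace and stop on an object; "newtons" is the grip in N (left out, the last holds). Time passes only in rows, so rows that do not move let the fingers close. It gives the time, the measured TCP pose, the force, the opening and the grip force at its end, in the units of the state.
- bot.read_state(): the state, without advancing time (a new reading comes with each control period).
- bot.capture(name): name is "scene" or "top"; returns the picture (384x512x3 uint8, red, green, blue); there is no depth.
- bot.camera_params(name): a dict with "intrinsics" (3x3 intrinsics, pixels), "R" (3x3) and "t" (3): a world point X has camera coordinates R X + t. Camera axes: x right, y down, z forward; pixel columns grow to the right and rows downward; lengths in m; the calibration is good to about 2 mm. A picture is of the moment at which its call begins. camera_params takes no time and is no camera call.
- bot.sign_off(): hands the job in; it is judged then, once.
The state is a dict: "time": time; "joint_pos": joint angles; "joint_velocities": joint speeds; "joint_efforts": joint torques, N m; "tcp_pos": TCP position; "tool_rot": TCP orientation; "force": force on the tool from outside, world axes, zero at the start; "wrist_torque": the same for the moment, N m; "gripper_width": opening from 0.0 (shut) to 1.0 (fully open); "finger_force": force on a finger pad.
Only numpy, scipy, OpenCV 4.12 (cv2) and the standard library are available. Lean on these libraries where they do the work, as an engineer would, in place of code of your own. Each camera call takes 0.05 s, during which the arm holds its last target. There are 200 camera calls.

## Working session

There is one attempt and no reset: what is moved stays moved. The work goes in short steps, Python scripts to look and compute and a tool call to move; the robot and the scene stay as the last step left them, time stands still between calls to the robot, and variables do not carry over. Pictures are saved under pics/ and viewed, at most 14 in all, crops included, and the job is handed in when it is done.

Besides the shell and the picture viewer there is one more tool, called after "Emit:" as name(argument=value, ...) on one line, values as JSON. apply_moves: Moves the arm, as the interface text tells. Its arguments: {"type":"object","properties":{"moves":{"type":"string"},"newtons":{"type":"number"}},"required":["moves"]}

```bash
mkdir -p pics && ls && python3 - <<'E'
from workcell import bot
import cv2,numpy as np
for n in("scene","top"):
    im=bot.capture(n); cv2.imwrite(f"pics/{n}0.png",im[...,::-1])
    p=bot.camera_params(n); print(n,np.round(p["intrinsics"],1).tolist(),np.round(p["R"],3).tolist(),np.round(p["t"],3).tolist(), np.round(-p["R"].T@p["t"],3))
s=bot.read_state(); print(s["time"],s["tcp_pos"],s["tool_rot"],s["gripper_width"],s["force"],bot.finger_overhang)
E
```

```text
pics
scene [[363.3, 0.0, 258.7], [0.0, 363.3, 191.3], [0.0, 0.0, 1.0]] [[0.41, 0.912, -0.008], [0.725, -0.331, -0.604], [-0.553, 0.241, -0.797]] [-0.247, -0.397, 1.21] [ 1.058 -0.198  0.723]
top [[365.4, 0.0, 253.5], [0.0, 365.4, 187.5], [0.0, 0.0, 1.0]] [[-0.023, -1.0, 0.009], [-0.988, 0.021, -0.156], [0.156, -0.012, -0.988]] [0.011, 0.594, 0.856] [0.453 0.009 0.938]
0.1 [0.27598297 0.58811131 0.23353445] [-6.83722051e-01 -3.06601968e+00  1.65225270e-03] 0.9992677590860102 [ 0.12237648 -0.42557122  0.41736555] 0.025
```

View pics/scene0.png

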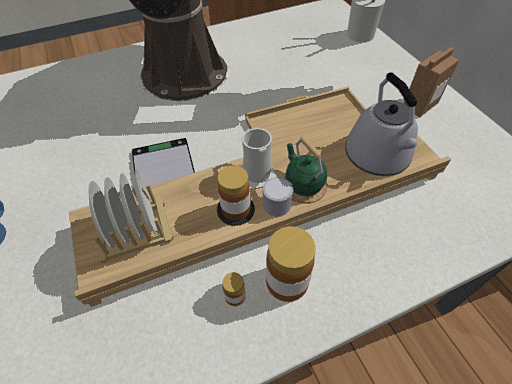

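View pics/top0.png

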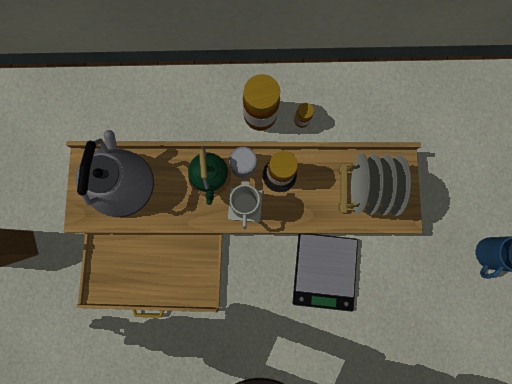

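Scene: the ledge seen from behind. Jar at about (235,195), caddy (277,197), jug (257,155), teapot (306,170), kettle (382,140). Top: teapot (208,172), caddy (243,160), jug (245,202), jar lid (283,163), tray on the left (150,270) and scale on the right (326,270). I'll zoom in next.

```bash
python3 - <<'E'
import cv2
a=cv2.imread("pics/top0.png")[135:245,170:320]; cv2.imwrite("pics/topc.png",cv2.resize(a,None,fx=5,fy=5,interpolation=cv2.INTER_CUBIC))
a=cv2.imread("pics/scene0.png")[115:235,200:350]; cv2.imwrite("pics/scenec.png",cv2.resize(a,None,fx=5,fy=5,interpolation=cv2.INTER_CUBIC))
E
```

```text
(no output)
```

View pics/topc.png

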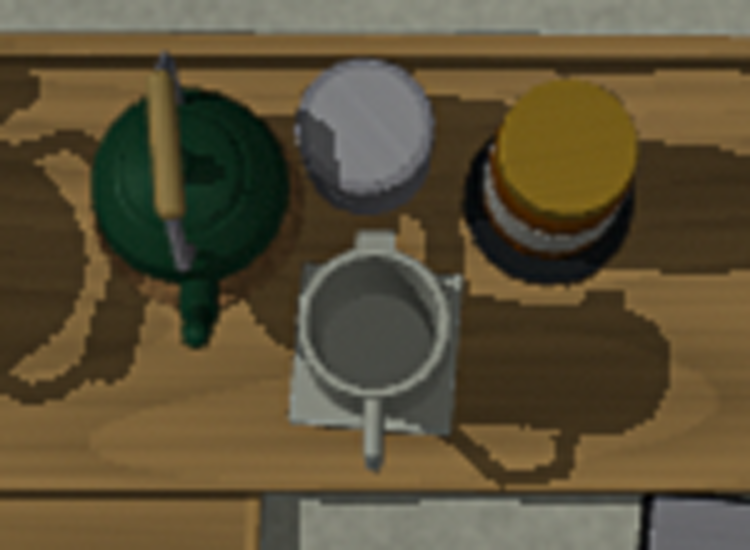

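View pics/scenec.png

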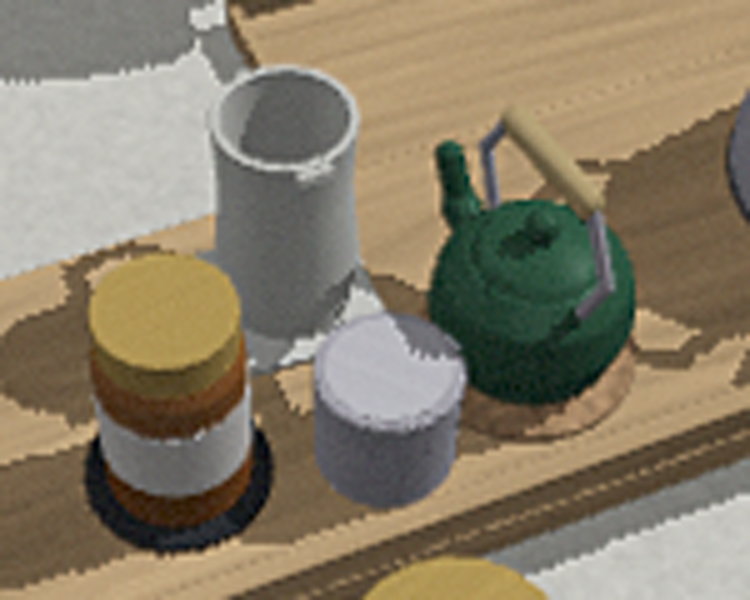

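Top crop: bar (160,70)-(171,217), caddy lid centre (366,127), jug rim centre (375,321), jar lid centre (567,148). Scene crop: bar (510,110)-(597,205), caddy (391,372), jug (285,119), jar (165,311).

```bash
cat > h.py <<'E'
import numpy as np, json, cv2
from workcell import bot
P={n:{k:np.array(v) for k,v in bot.camera_params(n).items()} for n in("scene","top")}
def ray(n,uv):
    p=P[n]; d=p["R"].T@np.linalg.solve(p["intrinsics"],[uv[0],uv[1],1.]); return -p["R"].T@p["t"],d/np.linalg.norm(d)
def onz(n,uv,z):
    o,d=ray(n,uv); return o+d*(z-o[2])/d[2]
def tri(us,ut):
    A=np.zeros((3,3));b=np.zeros(3);R=[ray("scene",us),ray("top",ut)]
    for o,d in R:
        M=np.eye(3)-np.outer(d,d);A+=M;b+=M@o
    X=np.linalg.solve(A,b); return X,np.linalg.norm(np.cross(X-R[0][0],R[0][1]))*2
def circ(p):
    p=np.array(p)[:,:2]; s=np.linalg.lstsq(np.c_[2*p,np.ones(len(p))],(p**2).sum(1),rcond=None)[0]
    return s[:2],np.sqrt(s[2]+s[:2]@s[:2])
T=lambda u,v:((u+.5)/5-.5+170,(v+.5)/5-.5+135)
S=lambda u,v:((u+.5)/5-.5+200,(v+.5)/5-.5+115)
E
python3 - <<'E'
from h import *
np.set_printoptions(precision=4,suppress=True)
F={"jug rim":((285,119),(375,321)),"jar lid":((165,311),(567,148)),"caddy":((391,372),(366,127)),
"bar far?A":((597,205),(160,70)),"barB":((510,110),(171,217)),"tile +x+y":((385,308),(308,263)),"tile +x-y":((262,370),(462,277))}
for k,(s,t) in F.items(): print(k,*tri(S(*s),T(*t)))
tt=[(465,205),(485,250),(510,272),(550,284),(590,275),(615,250),(632,205),(480,160)]
ss=[(87,470),(90,500),(110,530),(150,547),(200,545),(245,520),(268,490),(272,465)]
print("slate top",circ([onz("top",T(*q),.065) for q in tt]),"scene",circ([onz("scene",S(*q),.065) for q in ss]))
ss=[(470,428),(510,438),(560,433),(600,415),(625,390),(634,360)]
print("trivet",circ([onz("scene",S(*q),.065) for q in ss]))
tc=np.array([onz("top",T(*q),.065) for q in [(290,425),(450,433),(462,277),(308,263)]]);print("tile",tc,tc.mean(0))
a=cv2.imread("pics/top0.png")[228:318,75:365]; a=cv2.resize(a,None,fx=2.7,fy=2.7,interpolation=3)
b=cv2.imread("pics/scene0.png")[85:205,120:365]; b=cv2.resize(b,None,fx=2.7,fy=2.7,interpolation=3)
c=np.zeros((a.shape[0]+b.shape[0],800,3),np.uint8);c[:a.shape[0],:a.shape[1]]=a;c[a.shape[0]:,:b.shape[1]]=b
cv2.imwrite("pics/low.png",c);print(a.shape,b.shape)
E
```

```text
jug rim [0.5499 0.0193 0.1784] 0.0016731580022930376
jar lid [ 0.6231 -0.0644  0.1741] 0.001174642572331755
caddy [0.648  0.023  0.1169] 0.0027844817210749833
bar far?A [0.6568 0.1075 0.1905] 0.0015296935126016538
barB [0.5939 0.1029 0.1888] 0.0007407280579015327
tile +x+y [0.5903 0.051  0.0816] 1.7408766122247226e-05
tile +x-y [ 0.5866 -0.0163  0.0663] 0.013134589073499814
slate top (array([ 0.6204, -0.066 ]), np.float64(0.04007478393100691)) scene (array([ 0.6233, -0.0654]), np.float64(0.040734461345225764))
trivet (array([0.6215, 0.1036]), np.float64(0.054582785016478466))
tile [[ 0.5149  0.0615  0.065 ]
 [ 0.5094 -0.0147  0.065 ]
 [ 0.5845 -0.0225  0.065 ]
 [ 0.5929  0.0518  0.065 ]] [0.5504 0.019  0.065 ]
(243, 783, 3) (324, 662, 3)
```

View pics/low.png

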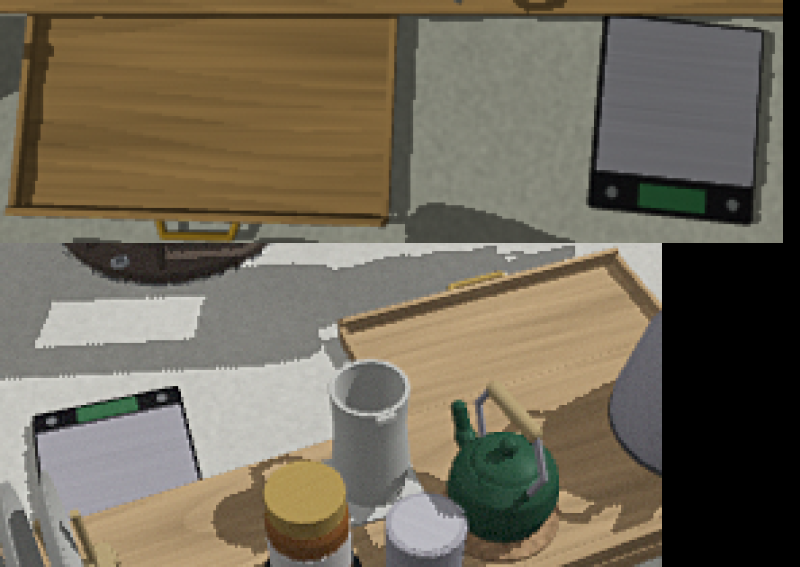

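Low crop: plate corners (607,17),(766,30),(752,188),(596,172); tray inner corners (47,17),(392,17),(386,213),(37,207).

```bash
python3 - <<'E'
from h import *
np.set_printoptions(precision=4,suppress=True)
L=lambda u,v:((u+.5)/2.7-.5+75,(v+.5)/2.7-.5+228)
L2=lambda u,v:((u+.5)/2.7-.5+120,(v-243+.5)/2.7-.5+85)
q=np.array([onz("top",L(*c),.02) for c in [(607,17),(766,30),(752,188),(596,172)]]);print("plate",q,q.mean(0),tri(L2(183,403),L(596,172)),tri(L2(38,432),L(752,188)))
q=np.array([onz("top",L(*c),.008) for c in [(47,17),(392,17),(386,213),(37,207)]]);print("tray",q,q.mean(0))
q=np.array([onz("top",L(*c),.024) for c in [(7,210),(387,222)]]);print("tray front outer top",q)
# ledge front edge
print(onz("top",L(200,13),.06), "kettle handle", onz("top",(88,168),.26))
E
```

```text
plate [[ 0.4782 -0.1148  0.02  ]
 [ 0.4629 -0.2613  0.02  ]
 [ 0.3223 -0.2391  0.02  ]
 [ 0.3396 -0.0989  0.02  ]] [ 0.4007 -0.1785  0.02  ] (array([ 0.3401, -0.0967,  0.0174]), np.float64(0.005207599533237265)) (array([ 0.3228, -0.2371,  0.021 ]), np.float64(0.0032463010325571454))
tray [[0.4904 0.4061 0.008 ]
 [0.4831 0.0848 0.008 ]
 [0.3068 0.0918 0.008 ]
 [0.3197 0.4073 0.008 ]] [0.4    0.2475 0.008 ]
tray front outer top [[0.3201 0.4269 0.024 ]
 [0.3015 0.0896 0.024 ]]
[0.4888 0.2497 0.06  ] kettle handle [0.6043 0.3118 0.26  ]
```

Emit:
apply_moves(moves="2 -4 0.1 0 0 0.044 0.9;2.3 -4.8 0.1 0 0 0.044 0.9;2.3 -4.8 0.1 0 0 0.044 0.9;2.3 -4.8 0.1 0 0 0.044 0.9;2.3 -4.8 0.1 0 0 0.044 0.9;2.3 -4.8 0 0 0 0.044 0.9;2.3 -4.8 0 0 0 0.044 0.9;2.3 -4.8 0 0 0 0.044 0.9;2.3 -4.8 0 0 0 0.044 0.9;2.3 -4.8 0 0 0 0.044 0.9", newtons=40)

```text
time: 1.35
tcp_pos: [0.5035, 0.1147, 0.239]
tool_rot: [0.004, -3.141, 0.0]
force: [1.1, 0.5, 0.6]
gripper_width: 0.9
finger_force: 0.0
```

Emit:
apply_moves(moves="2.4 -4.8 0 0 0 0 0.95;2.2 -4.8 0 0 0 0 0.95;0 0 0 0 0 0 0.95;0 0 -3 0 0 0 0.95;0 0 -3 0 0 0 0.95;0 0 -2.6 0 0 0 0.95;0 0 0 0 0 0 0;0 0 0 0 0 0 0;0 0 0 0 0 0 0;0 0 0 0 0 0 0")

```text
time: 2.6
tcp_pos: [0.5495, 0.0205, 0.1538]
tool_rot: [-0.002, 3.14, -0.0]
force: [0.5, 0.0, -2.6]
gripper_width: 0.757
finger_force: 44.6
```

```bash
python3 - <<'E'
from workcell import bot
import cv2
a=bot.capture("top")[...,::-1][110:245,150:340]; cv2.imwrite("pics/g1.png",cv2.resize(a,None,fx=4,fy=4,interpolation=3))
s=bot.read_state();print(s["time"],s["tcp_pos"],s["gripper_width"],s["finger_force"],s["force"])
E
```

```text
2.65 [0.54939728 0.02043956 0.15366972] 0.7544245295696648 44.55324947834015 [-0.60553582 -0.0882362  -1.78595701]
```

View pics/g1.png

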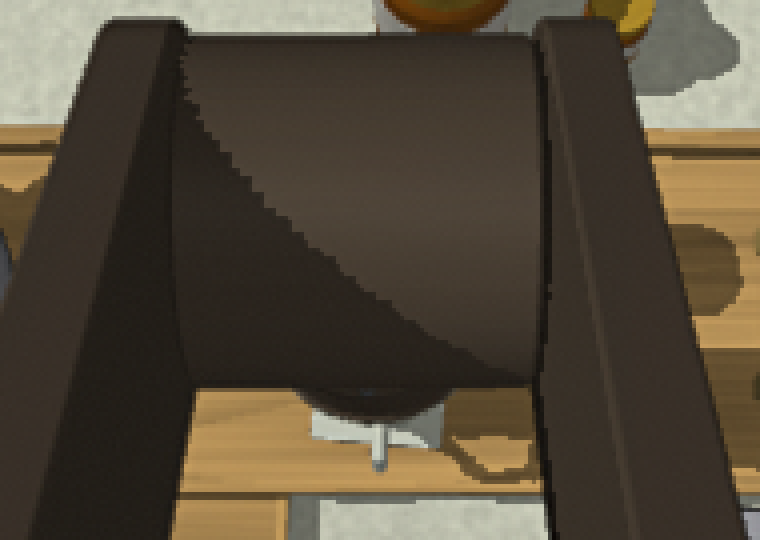

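The picture shows the hand over the jug, with the tile and ear handle visible at (378,430). The width reads 64 mm, so the grip is good.

Emit:
apply_moves(moves="0 0 1 0 0 0 0;0 0 2 0 0 0 0;0 0 2.5 0 0 0 0;-2 0 1 0 0 0 0;-4 0 0.5 0 0 0 0;-4 1.7 0 0 0 0 0;-2.4 4 0 0 0 0 0;-1 5 0 0 0 0 0;0 5 0 0 0 0 0;0 4 0 0 0 0 0")

```text
time: 3.9
tcp_pos: [0.4151, 0.2194, 0.2241]
tool_rot: [-0.003, 3.14, 0.001]
force: [0.3, -0.7, -1.9]
gripper_width: 0.755
finger_force: 45.2
```

Emit:
apply_moves(moves="0 3 0 0 0 0 0;0 0 -2 0 0 0 0;0 0 -4 0 0 0 0;0 0 -3 0 0 0 0;0 0 -1.5 0 0 0 0;0 0 -1.1 0 0 0 0;0 0 0 0 0 0 0")

```text
time: 4.78
tcp_pos: [0.4152, 0.2474, 0.1072]
tool_rot: [0.002, -3.141, 0.0]
force: [0.4, 0.4, -2.5]
gripper_width: 0.753
finger_force: 45.3
```

Emit:
apply_moves(moves="0 0 -0.5 0 0 0 0;0 0 -0.3 0 0 0 0;0 0 -0.15 0 0 0 0;0 0 0 0 0 0 0")

```text
time: 5.28
tcp_pos: [0.4151, 0.2474, 0.0976]
tool_rot: [-0.002, 3.142, 0.0]
force: [-0.7, -1.0, -1.6]
gripper_width: 0.758
finger_force: 45.3
```

Emit:
apply_moves(moves="0 0 -0.1 0 0 0 0;0 0 0 0 0 0 0.95;0 0 0 0 0 0 0.95;0 0 0 0 0 0 0.95;0 0 2 0 0 0 0.95;0 0 4 0 0 0 0.95;0 0 5 0 0 0 0.9;0 0 4.2 0 0 0 0.7;0 -4 0 0 0 0.036 0.7;2 -4 0 0 0 0.037 0.7")

```text
time: 6.52
tcp_pos: [0.4345, 0.1669, 0.2493]
tool_rot: [-0.121, 3.138, 0.001]
force: [0.4, 0.2, 0.6]
gripper_width: 0.699
finger_force: 0.0
```

Emit:
apply_moves(moves="4 -3.2 0 0 0 0 0.7;5 -3 0 0 0 0 0.7;5 0 0 0 0 0 0.7;5 0 0 0 0 0 0.7;0 0 0 0 0 0 0.7")

```text
time: 7.15
tcp_pos: [0.6279, 0.105, 0.2479]
tool_rot: [-0.115, 3.139, -0.0]
force: [0.2, -0.5, -0.7]
gripper_width: 0.699
finger_force: 0.0
```

```bash
python3 - <<'E'
from workcell import bot
import cv2,numpy as np
b=bot.capture("scene")[...,::-1]
b=cv2.resize(b[60:240,190:430],None,fx=3.2,fy=3.2,interpolation=3)
cv2.imwrite("pics/g2.png",b)
s=bot.read_state();print(s["time"],s["tcp_pos"],s["tool_rot"],s["gripper_width"])
E
```

```text
7.2 [0.62586803 0.10517775 0.24777354] [ 1.15679965e-01 -3.13866376e+00  1.21496703e-04] 0.701132023406728
```

View pics/g2.png

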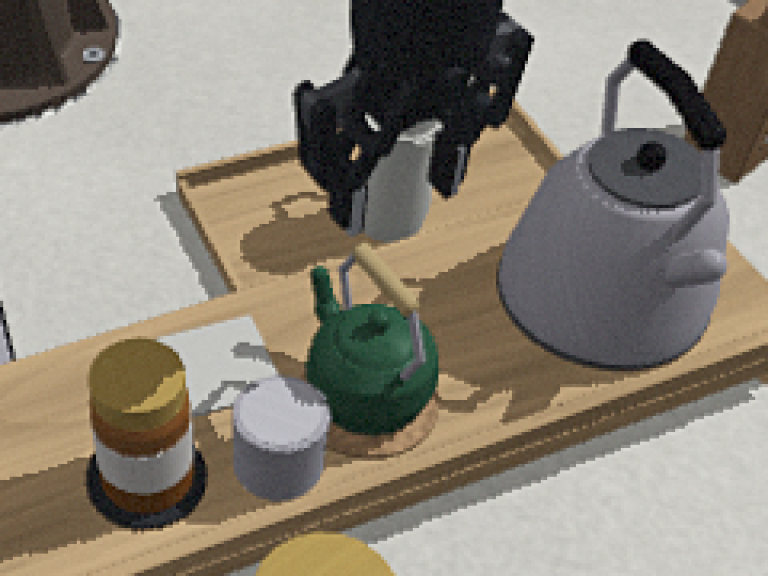

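The picture shows the jug standing on the tray and the open hand behind and above the teapot's bar at (385,277). I'll check the fingertips' projection before descending.

```bash
python3 - <<'E'
from h import *
def proj(X):
    p=P["scene"]; c=p["intrinsics"]@(p["R"]@X+p["t"]); u=c[:2]/c[2]; return ((u+.5-[190,60])*3.2-.5).round()
for X in [(.626,.105,.187),(.626,.105,.223),(.626,.135,.235),(.626,.075,.235),(.626,.145,.235),(.626,.065,.235)]: print(X,proj(np.array(X)))
E
```

```text
(0.626, 0.105, 0.187) [384. 280.]
(0.626, 0.105, 0.223) [390. 238.]
(0.626, 0.135, 0.235) [436. 210.]
(0.626, 0.075, 0.235) [349. 239.]
(0.626, 0.145, 0.235) [450. 205.]
(0.626, 0.065, 0.235) [334. 243.]
```

Emit:
apply_moves(moves="0 0 -2 0 0 0 0.6;0 0 -2 0 0 0 0.5;0 0 -1.5 0 0 0 0.5;0 0 0 0 0 0 0;0 0 0 0 0 0 0;0 0 0 0 0 0 0;0 0 0 0 0 0 0;0 0 0 0 0 0 0", newtons=60)

```text
time: 8.2
tcp_pos: [0.6255, 0.1056, 0.1942]
tool_rot: [-0.117, 3.138, 0.0]
force: [-0.6, 2.0, 5.7]
gripper_width: 0.1
finger_force: 60.0
```

Emit:
apply_moves(moves="0 0 0 0 0 0 0;0 0 0 0 0 0 0")

```text
time: 8.45
tcp_pos: [0.6255, 0.1056, 0.1942]
tool_rot: [-0.116, 3.138, 0.0]
force: [-0.3, 1.2, 5.6]
gripper_width: 0.095
finger_force: 60.1
```

```bash
python3 - <<'E'
from workcell import bot
import cv2,numpy as np
b=bot.capture("scene")[...,::-1]
b=cv2.resize(b[80:200,250:370],None,fx=5,fy=5,interpolation=3)
cv2.imwrite("pics/g3.png",b)
s=bot.read_state();print(s["time"],s["tcp_pos"],s["force"],s["wrist_torque"],s["gripper_width"],s["finger_force"])
E
```

```text
8.5 [0.62551829 0.10558393 0.1942446 ] [-1.3469128   2.7030096   7.18193278] [ 0.31156435  0.17945878 -0.07475707] 0.09654877879078756 60.10415107011795
```

View pics/g3.png

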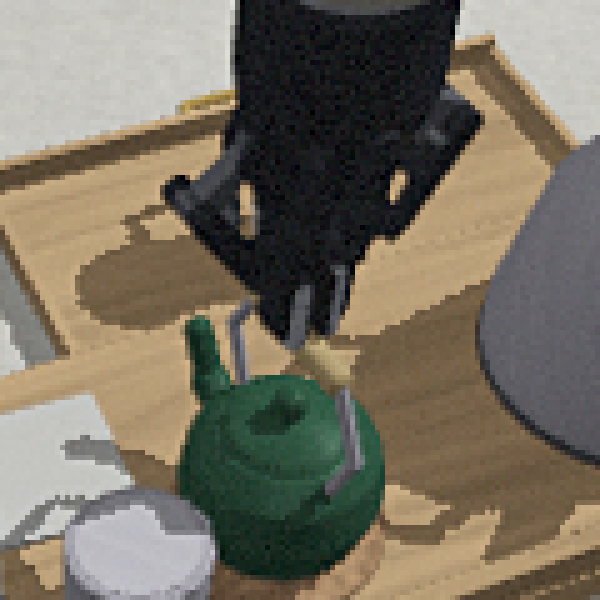

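```bash
python3 - <<'E'
from h import *
def proj(X):
    p=P["scene"]; c=p["intrinsics"]@(p["R"]@np.array(X)+p["t"]); u=c[:2]/c[2]; return ((u+.5-[250,80])*5-.5).round()
for z in (.169,.175,.181,.187): print(z,proj((.6255,.0985,z)),proj((.6255,.1125,z)),proj((.6255+.011,.0985,z)),proj((.6255+.011,.1125,z)))
print("bar ends",proj((.6568,.1075,.187)),proj((.5939,.1029,.187)))
E
```

```text
0.169 [282. 372.] [311. 361.] [295. 390.] [325. 379.]
0.175 [283. 362.] [313. 351.] [296. 380.] [326. 369.]
0.181 [285. 352.] [315. 341.] [298. 369.] [328. 359.]
0.187 [286. 341.] [316. 331.] [299. 359.] [330. 349.]
bar ends [344. 386.] [259. 288.]
```

The pads sit on the upper half of the bar: the width is only 8 mm and there is a 7 N upward push. I'll open, go 8 mm lower and close again.

Emit:
apply_moves(moves="0 0 0 0 0 0 0.45;0 0 0 0 0 0 0.45;0 0 0 0 0 0 0.45;0 0 -0.4 0 0 0 0.45;0 0 -0.4 0 0 0 0.45;0 0 0 0 0 0 0;0 0 0 0 0 0 0;0 0 0 0 0 0 0;0 0 0 0 0 0 0;0 0 0 0 0 0 0")

```text
time: 9.75
tcp_pos: [0.625, 0.1054, 0.1855]
tool_rot: [0.117, -3.139, 0.0]
force: [-0.3, 0.4, -3.4]
gripper_width: 0.118
finger_force: 60.5
```

```bash
python3 - <<'E'
from workcell import bot
import cv2,numpy as np
b=bot.capture("scene")[...,::-1]
b=cv2.resize(b[80:200,250:370],None,fx=5,fy=5,interpolation=3)
cv2.imwrite("pics/g4.png",b)
s=bot.read_state();print(s["time"],s["tcp_pos"],s["force"],s["wrist_torque"],s["gripper_width"],s["finger_force"])
E
```

```text
9.8 [0.62505499 0.10540143 0.18551088] [-0.26030978  0.17779272 -3.98435321] [0.01583532 0.02713434 0.05771653] 0.11723540370654661 60.47210097312927
```

View pics/g4.png

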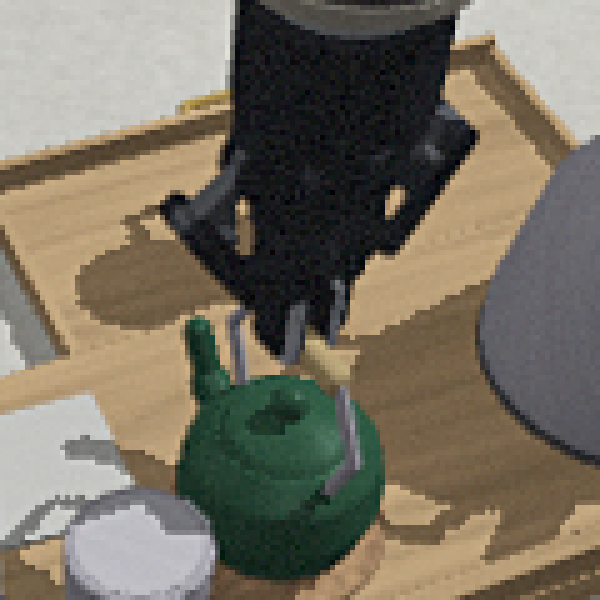

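The tips are now about 8 mm lower around the bar at (310,350), and the wrist carries about 4 N, the pot's weight. I'll lift gently to test.

Emit:
apply_moves(moves="0 0 0.3 0 0 0 0;0 0 0.5 0 0 0 0;0 0 0.7 0 0 0 0;0 0 0 0 0 0 0;0 0 0 0 0 0 0")

```text
time: 10.42
tcp_pos: [0.6251, 0.1054, 0.2007]
tool_rot: [-0.117, 3.139, 0.0]
force: [-0.4, 0.1, -3.8]
gripper_width: 0.121
finger_force: 60.5
```

```bash
python3 - <<'E'
from workcell import bot
import cv2,numpy as np
b=bot.capture("scene")[...,::-1]
b=cv2.resize(b[80:200,250:370],None,fx=5,fy=5,interpolation=3)
cv2.imwrite("pics/g5.png",b)
s=bot.read_state();print(s["time"],s["tcp_pos"],s["force"],s["wrist_torque"],s["gripper_width"],s["finger_force"])
E
```

```text
10.475 [0.62501739 0.1054058  0.20050563] [ 0.1629293  -0.19188583 -4.58547149] [0.03820122 0.00195614 0.02929728] 0.11933046439987273 60.4508113861084
```

View pics/g5.png

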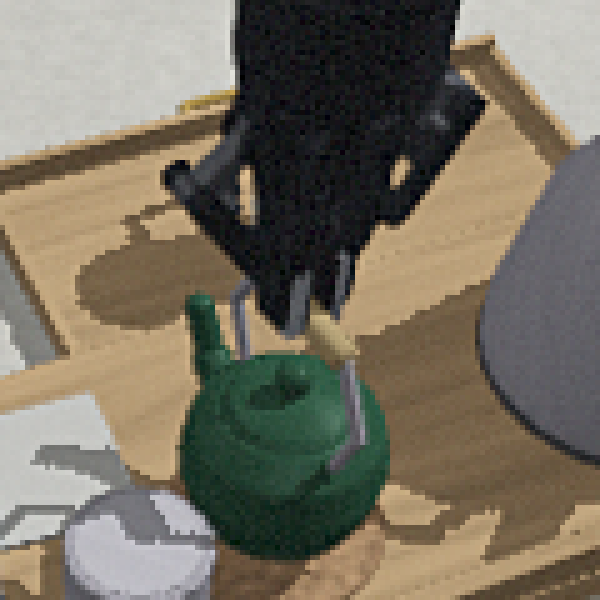

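Emit:
apply_moves(moves="0 0 1.5 0 0 0 0;0 0 2.5 0 0 0 0;-2 0 1 0 0 0 0;-4 0 0 0 0 0 0;-5 0 0 0 0 0 0;-4 1 0 0 0 0 0;-3 1.5 0 0 0 0 0;-2 1 0 0 0 0 0;-1 0.2 0 0 0 0 0;0 0 0 0 0 0 0")

```text
time: 11.72
tcp_pos: [0.4151, 0.1425, 0.2508]
tool_rot: [-0.118, 3.139, -0.0]
force: [0.9, 0.4, -3.8]
gripper_width: 0.119
finger_force: 60.4
```

Emit:
apply_moves(moves="0 0 -2 0 0 0 0;0 0 -3 0 0 0 0;0 0 -3 0 0 0 0;0 0 -2 0 0 0 0;0 0 -1 0 0 0 0;0 0 -0.6 0 0 0 0;0 0 0 0 0 0 0")

```text
time: 12.6
tcp_pos: [0.4155, 0.1424, 0.1347]
tool_rot: [-0.116, 3.139, -0.0]
force: [0.1, -0.2, -4.6]
gripper_width: 0.12
finger_force: 60.4
```

Emit:
apply_moves(moves="0 0 -0.3 0 0 0 0;0 0 -0.2 0 0 0 0;0 0 -0.1 0 0 0 0;0 0 0 0 0 0 0")

```text
time: 13.1
tcp_pos: [0.4151, 0.1424, 0.1286]
tool_rot: [-0.117, 3.139, -0.0]
force: [-0.1, -0.3, -4.2]
gripper_width: 0.119
finger_force: 60.4
```

Emit:
apply_moves(moves="0 0 -0.1 0 0 0 0;0 0 0 0 0 0 0")

```text
time: 13.35
tcp_pos: [0.4157, 0.1428, 0.1283]
tool_rot: [-0.116, 3.138, 0.001]
force: [-2.8, 2.8, 14.4]
gripper_width: 0.117
finger_force: 62.7
```

Emit:
apply_moves(moves="0 0 -0.1 0 0 0 0;0 0 0 0 0 0 0")

```text
time: 13.6
tcp_pos: [0.4161, 0.143, 0.1282]
tool_rot: [-0.116, 3.137, 0.001]
force: [-8.7, 2.7, 39.7]
gripper_width: 0.117
finger_force: 66.0
```

Emit:
apply_moves(moves="0 0 0.15 0 0 0 0;0 0 0 0 0 0 0.5;0 0 0 0 0 0 0.5;0 0 0 0 0 0 0.5;0 0 2 0 0 0 0.5;0 0 4 0 0 0 0.6;0 0 4 0 0 0 0.8;1 -2 2 0 0 0 0.95;3 -4 0 0 0 -0.035 0.95;4 -4 0 0 0 -0.035 0.95")

```text
time: 14.85
tcp_pos: [0.4957, 0.0415, 0.2486]
tool_rot: [-0.006, 3.141, 0.0]
force: [-0.7, 0.9, -0.7]
gripper_width: 0.949
finger_force: 0.0
```

Emit:
apply_moves(moves="4 -4 0 0 0 0 0.95;4 -4 0 0 0 0 0.95;3.7 -2.8 0 0 0 0 0.95;1 0 0 0 0 0 0.95;0 0 0 0 0 0 0.95")

```text
time: 15.48
tcp_pos: [0.622, -0.0654, 0.2475]
tool_rot: [0.006, -3.141, -0.0]
force: [0.1, 0.1, 0.1]
gripper_width: 0.949
finger_force: 0.0
```

```bash
python3 - <<'E'
from workcell import bot
import cv2,numpy as np
b=bot.capture("scene")[...,::-1]
b=cv2.resize(b[60:240,190:430],None,fx=3.2,fy=3.2,interpolation=3)
cv2.imwrite("pics/g6.png",b)
s=bot.read_state();print(s["time"],s["tcp_pos"],s["tool_rot"],s["gripper_width"])
E
```

```text
15.525 [ 0.62138038 -0.06500841  0.24762427] [ 7.07060723e-03 -3.14030480e+00 -5.00091745e-04] 0.9514461271535031
```

View pics/g6.png

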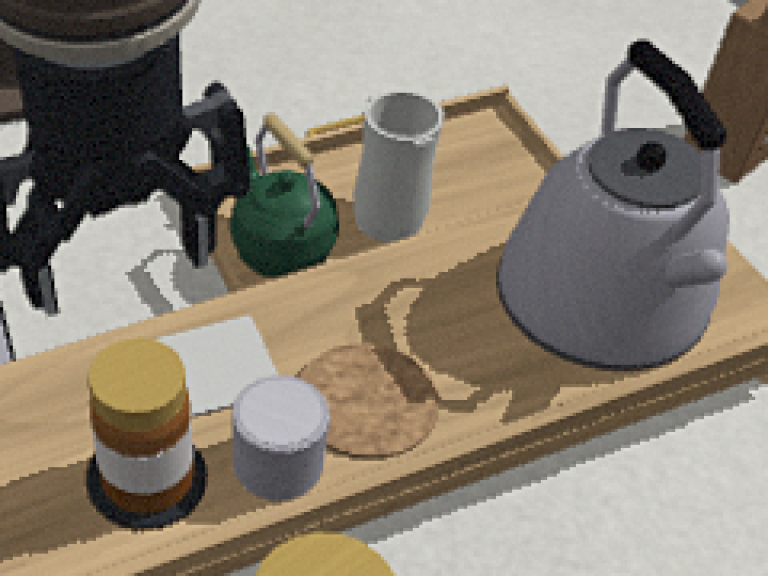

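The picture shows the teapot and jug upright on the tray, the trivet bare at (367,400), and the jar at (138,380) under the hand.

Emit:
apply_moves(moves="0 0 -3 0 0 0 0.95;0 0 -3 0 0 0 0.95;0 0 -2.3 0 0 0 0.95;0 0 0 0 0 0 0;0 0 0 0 0 0 0;0 0 0 0 0 0 0;0 0 0 0 0 0 0;0 0 0 0 0 0 0", newtons=50)

```text
time: 16.52
tcp_pos: [0.6224, -0.0655, 0.1656]
tool_rot: [-0.007, 3.141, -0.0]
force: [-0.8, 1.2, 1.5]
gripper_width: 0.672
finger_force: 54.3
```

Emit:
apply_moves(moves="0 0 0.5 0 0 0 0;0 0 2 0 0 0 0;0 0 3.5 0 0 0 0;-0.5 1 3 0 0 0 0;-2 3 1 0 0 0 0;-2.2 4.4 0 0 0 0 0;-2.2 4.4 0 0 0 0 0;-2.2 4.4 0 0 0 0 0;-2.2 4.4 0 0 0 0 0;-2.2 4.4 0 0 0 0 0")

```text
time: 17.77
tcp_pos: [0.4863, 0.1956, 0.2655]
tool_rot: [-0.006, 3.141, 0.0]
force: [0.5, 0.5, -3.7]
gripper_width: 0.672
finger_force: 54.7
```

Emit:
apply_moves(moves="-2.2 4.4 0 0 0 0 0;-2.2 4.4 0 0 0 0 0;-2 4.4 0 0 0 0 0;-0.8 4 0 0 0 0 0;0 2.6 0 0 0 0 0;0 0 0 0 0 0 0;0 0 -4 0 0 0 0;0 0 -5 0 0 0 0;0 0 -4 0 0 0 0;0 0 0 0 0 0 0")

```text
time: 19.02
tcp_pos: [0.4137, 0.3904, 0.133]
tool_rot: [0.006, -3.137, 0.006]
force: [0.1, -0.2, -3.8]
gripper_width: 0.681
finger_force: 56.0
```

Emit:
apply_moves(moves="0 -1.8 0 0 0 0 0;0 -2 0 0 0 0 0;0 0 0 0 0 0 0;0 0 -1.3 0 0 0 0;0 0 -0.8 0 0 0 0;0 0 0 0 0 0 0")

```text
time: 19.77
tcp_pos: [0.4146, 0.3543, 0.1131]
tool_rot: [0.007, -3.14, 0.002]
force: [0.2, 0.5, -2.7]
gripper_width: 0.678
finger_force: 56.1
```

Target touch-down is z ≈ 0.1086.

Emit:
apply_moves(moves="0 0 -0.2 0 0 0 0;0 0 -0.1 0 0 0 0;0 0 0 0 0 0 0")

```text
time: 20.15
tcp_pos: [0.4151, 0.3545, 0.1111]
tool_rot: [-0.007, 3.142, 0.0]
force: [0.6, 0.1, -3.3]
gripper_width: 0.676
finger_force: 56.1
```

Emit:
apply_moves(moves="0 0 -0.1 0 0 0 0;0 0 0 0 0 0 0")

```text
time: 20.4
tcp_pos: [0.4151, 0.3544, 0.1101]
tool_rot: [-0.007, 3.142, 0.0]
force: [-0.7, 0.3, -2.9]
gripper_width: 0.671
finger_force: 56.1
```

Emit:
apply_moves(moves="0 0 -0.1 0 0 0 0;0 0 0 0 0 0 0")

```text
time: 20.65
tcp_pos: [0.4151, 0.3544, 0.109]
tool_rot: [0.007, -3.142, 0.0]
force: [0.1, 0.2, -3.9]
gripper_width: 0.675
finger_force: 56.1
```

Emit:
apply_moves(moves="0 0 -0.05 0 0 0 0;0 0 0 0 0 0 0")

```text
time: 20.9
tcp_pos: [0.4151, 0.3545, 0.1086]
tool_rot: [-0.007, 3.142, 0.0]
force: [0.9, 0.4, -3.0]
gripper_width: 0.674
finger_force: 56.4
```

Emit:
apply_moves(moves="0 0 0 0 0 0 0.95;0 0 0 0 0 0 0.95;0 0 0 0 0 0 0.95;0 0 2 0 0 0 0.95;0 0 4 0 0 0 0.95;0 0 5 0 0 0 0.95;0 -2 3 0 0 0 0.95;0 -5 0 0 0 0 0.95;0 -5 0 0 0 0 0.95;1.5 -5 0 0 0 0 0.95")

```text
time: 22.15
tcp_pos: [0.4294, 0.1831, 0.2489]
tool_rot: [-0.008, 3.141, 0.0]
force: [1.7, 0.8, -0.7]
gripper_width: 0.952
finger_force: 0.0
```

Emit:
apply_moves(moves="3 -3 0 0 0 0 0.95;4 -3.5 0 0 0 0 0.95;4.4 -3.5 0 0 0 0 0.95;4.4 -3 0 0 0 0 0.95;4 -2 0 0 0 0 0.95;2 -1.1 0 0 0 0 0.95;0 0 0 0 0 0 0.95;0 0 0 0 0 0 0.95")

```text
time: 23.15
tcp_pos: [0.6473, 0.0237, 0.2484]
tool_rot: [0.007, -3.141, -0.0]
force: [0.2, 0.6, 0.4]
gripper_width: 0.952
finger_force: 0.0
```

```bash
python3 - <<'E'
from workcell import bot
import cv2,numpy as np
b=bot.capture("scene")[...,::-1]
cv2.imwrite("pics/s7.png",b)
b=cv2.resize(b[60:240,190:430],None,fx=3.2,fy=3.2,interpolation=3)
cv2.imwrite("pics/g7.png",b)
s=bot.read_state();print(s["time"],s["tcp_pos"],s["tool_rot"],s["gripper_width"],s["force"])
E
```

```text
23.2 [0.64725329 0.02392839 0.24858675] [ 7.12126377e-03 -3.14096996e+00 -2.08234526e-04] 0.9534221385757606 [-0.52609348 -0.18096845  0.9672001 ]
```

View pics/g7.png

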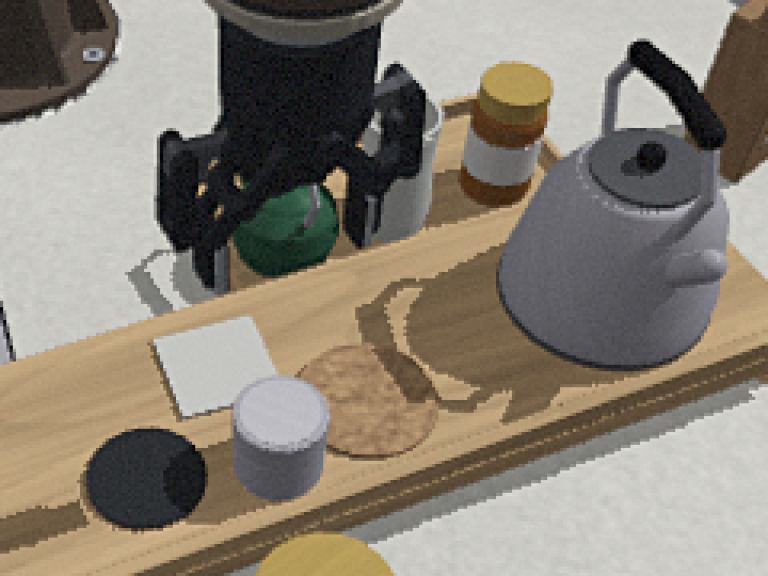

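All three stand on the tray (jar at (505,135)). The mats are bare: slate (146,479), trivet (367,400), tile corners (152,342),(252,318),(184,417). Now the caddy.

Emit:
apply_moves(moves="0 0 -4 0 0 0 0.95;0 0 -5 0 0 0 0.95;0 0 -4 0 0 0 0.95;0 0 -2 0 0 0 0.95;0 0 -0.5 0 0 0 0.95;0 0 0 0 0 0 0;0 0 0 0 0 0 0;0 0 0 0 0 0 0;0 0 0 0 0 0 0;0 0 0 0 0 0 0", newtons=40)

```text
time: 24.45
tcp_pos: [0.6491, 0.0234, 0.0952]
tool_rot: [-0.007, 3.139, 0.0]
force: [-1.1, -0.4, 7.8]
gripper_width: 0.721
finger_force: 44.8
```

```bash
python3 - <<'E'
from h import *
G=lambda u,v:((u+.5)/3.2-.5+190,(v+.5)/3.2-.5+60)
# ellipse extremes -> circle fit on the mat-top plane
for n,pts in {"slate":[(84,479),(208,477),(147,428),(146,530)],"trivet":[(437,405),(362,344),(380,458),(300,372),(410,360),(420,440)]}.items():
    print(n,circ([onz("scene",G(*q),.065) for q in pts]))
q=[onz("scene",G(*c),.065) for c in [(152,342),(252,318),(184,417)]]
print("tile",np.round((q[1]+q[2])/2,4),[np.round(x,4) for x in q])
print("caddy lid",onz("scene",G(281,413),.120))
E
```

```text
slate (array([ 0.62398433, -0.06545578]), np.float64(0.042402449284706115))
trivet (array([0.62582707, 0.10289325]), np.float64(0.052061813702023056))
tile [0.554  0.0208 0.065 ] [array([ 0.5119, -0.0154,  0.065 ]), array([0.5211, 0.063 , 0.065 ]), array([ 0.5869, -0.0213,  0.065 ])]
caddy lid [0.64957223 0.02292122 0.12      ]
```

Emit:
apply_moves(moves="0 0 0.5 0 0 0 0;0 0 2 0 0 0 0;0 0 4 0 0 0 0;-1 -0.5 3 0 0 0 0;-3 -1.7 0.5 0 0 0 0;-4 -3 0 0 0 0 0;-4 -3 0 0 0 0 0;-4 -3 0 0 0 0 0;-4 -3 0 0 0 0 0;-2.8 -3 0 0 0 0 0")

```text
time: 25.7
tcp_pos: [0.4187, -0.1493, 0.1949]
tool_rot: [-0.007, 3.141, -0.001]
force: [1.2, -0.8, -1.3]
gripper_width: 0.724
finger_force: 44.5
```

Emit:
apply_moves(moves="-2 -2 0 0 0 0 0;0 -1 0 0 0 0 0;0 0 0 0 0 0 0;0 0 -4 0 0 0 0;0 0 -4 0 0 0 0;0 0 -3 0 0 0 0;0 0 -1.5 0 0 0 0;0 0 0 0 0 0 0")

```text
time: 26.7
tcp_pos: [0.4003, -0.1777, 0.0678]
tool_rot: [0.008, -3.14, -0.002]
force: [-0.3, 1.3, -1.8]
gripper_width: 0.722
finger_force: 44.5
```

Emit:
apply_moves(moves="0 0 -0.7 0 0 0 0;0 0 -0.3 0 0 0 0;0 0 0 0 0 0 0")

```text
time: 27.08
tcp_pos: [0.4003, -0.1786, 0.0588]
tool_rot: [-0.007, 3.141, -0.0]
force: [0.5, 1.1, -1.6]
gripper_width: 0.726
finger_force: 44.5
```

Emit:
apply_moves(moves="0 0 -0.15 0 0 0 0;0 0 0 0 0 0 0")

```text
time: 27.32
tcp_pos: [0.4002, -0.1786, 0.0572]
tool_rot: [-0.006, 3.141, -0.0]
force: [0.3, -1.0, -2.0]
gripper_width: 0.724
finger_force: 44.5
```

Emit:
apply_moves(moves="0 0 -0.1 0 0 0 0;0 0 0 0 0 0 0")

```text
time: 27.58
tcp_pos: [0.4001, -0.1786, 0.0561]
tool_rot: [0.006, -3.142, -0.0]
force: [-0.4, 0.1, -2.3]
gripper_width: 0.724
finger_force: 44.5
```

Emit:
apply_moves(moves="0 0 -0.1 0 0 0 0;0 0 0 0 0 0 0")

```text
time: 27.82
tcp_pos: [0.4001, -0.1786, 0.0552]
tool_rot: [0.007, -3.142, 0.0]
force: [-1.8, -0.7, 3.2]
gripper_width: 0.726
finger_force: 45.0
```

Emit:
apply_moves(moves="0 0 0 0 0 0 0.95;0 0 0 0 0 0 0.95;0 0 0 0 0 0 0.95;0 0 2 0 0 0 0.95;0 0 4 0 0 0 0.95;0 0 5 0 0 0 0.95;0 0 5 0 0 0 0.95;0 2 3 0 0 0 0.95;1 4 0 0 0 0 0.95;2 4 0 0 0 0 0.95")

```text
time: 29.08
tcp_pos: [0.4301, -0.0777, 0.2457]
tool_rot: [-0.005, 3.14, -0.001]
force: [0.4, -0.4, 0.7]
gripper_width: 0.946
finger_force: 0.0
```

```bash
python3 - <<'E'
from workcell import bot
import cv2,numpy as np
b=bot.capture("scene")[...,::-1];t=bot.capture("top")[...,::-1]
cv2.imwrite("pics/s8.png",b);cv2.imwrite("pics/t8.png",t)
c=np.hstack([cv2.resize(t[210:330,60:240],None,fx=2.2,fy=2.2,interpolation=3),cv2.resize(t[210:330,240:420],None,fx=2.2,fy=2.2,interpolation=3)])
d=cv2.resize(b[60:190,110:410],(792,343),interpolation=3)
cv2.imwrite("pics/g8.png",np.vstack([c[:, :792],d]));print(c.shape)
s=bot.read_state();print(s["time"],s["tcp_pos"],s["gripper_width"])
E
```

```text
(264, 792, 3)
29.175 [ 0.43132527 -0.07583407  0.24534234] 0.9520687787339271
```

View pics/g8.png

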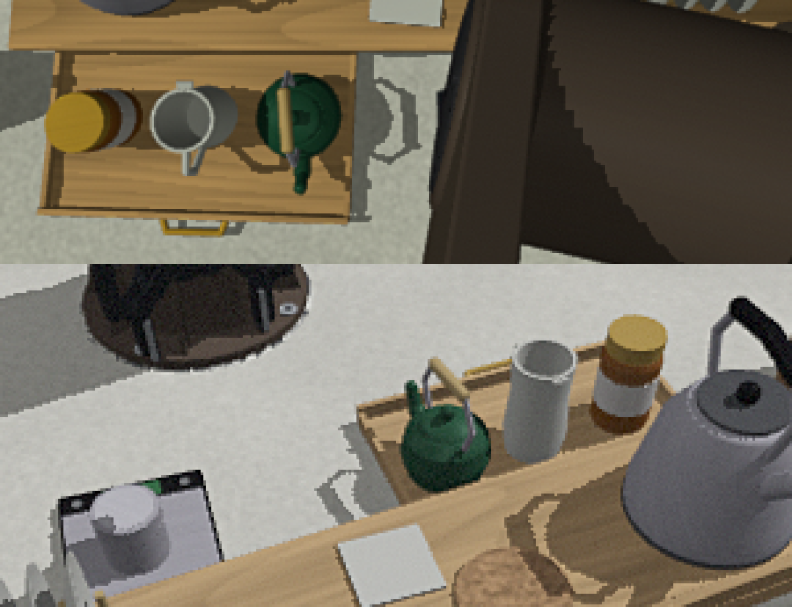

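The caddy stands on the plate (lower image lid centre (126,512)) and the three things are upright on the tray. I'll check the caddy's position and fetch the jar.

```bash
python3 - <<'E'
from h import *
K=lambda u,v:((u+.5)/2.64-.5+110,(v-264+.5)/(343/130)-.5+60)
print("caddy lid",onz("scene",K(127,512),.080))
for c in [(61,512),(194,488),(222,562)]: print(onz("scene",K(*c),.02))
E
```

```text
caddy lid [ 0.40635203 -0.17871462  0.08      ]
[ 0.31793934 -0.23719816  0.02      ]
[ 0.34135937 -0.10590139  0.02      ]
[ 0.44775118 -0.11056602  0.02      ]
```

Emit:
apply_moves(moves="1 3 0 0 0 0 0.95;0.5 4.8 0 0 0 0 0.95;0 5 0 0 0 0 0.95;0 5 0 0 0 0 0.95;0 5 0 0 0 0 0.95;0 5 0 0 0 0 0.95;0 5 0 0 0 0 0.95;-1 4.8 0 0 0 0 0.95;-1.2 3.4 0 0 0 0 0.95;-0.8 2 0 0 0 0 0.95")

```text
time: 30.42
tcp_pos: [0.4145, 0.3526, 0.2448]
tool_rot: [0.009, -3.141, 0.0]
force: [0.3, -0.2, -0.4]
gripper_width: 0.949
finger_force: 0.0
```

Emit:
apply_moves(moves="0 0.2 -4 0 0 0 0.95;0 0 -5 0 0 0 0.95;0 0 -3 0 0 0 0.95;0 0 -1.6 0 0 0 0.95;0 0 0 0 0 0 0.95;0 0 0 0 0 0 0;0 0 0 0 0 0 0;0 0 0 0 0 0 0;0 0 0 0 0 0 0;0 0 0 0 0 0 0", newtons=50)

```text
time: 31.68
tcp_pos: [0.4161, 0.3541, 0.1109]
tool_rot: [-0.007, 3.139, 0.003]
force: [0.2, -0.4, 8.7]
gripper_width: 0.679
finger_force: 51.4
```

Emit:
apply_moves(moves="0 0 0.5 0 0 0 0;0 0 2 0 0 0 0;0 0 4 0 0 0 0;0 0 5 0 0 0 0;0 -1 4 0 0 0 0;0 -3 1 0 0 0 0;0.8 -4 0 0 0 0 0;2 -4.4 0 0 0 0 0;2.2 -4.4 0 0 0 0 0;2.2 -4.4 0 0 0 0 0")

```text
time: 32.92
tcp_pos: [0.4875, 0.14, 0.2749]
tool_rot: [-0.007, 3.141, 0.0]
force: [0.8, 0.3, -3.4]
gripper_width: 0.675
finger_force: 55.0
```

Emit:
apply_moves(moves="2.2 -4.4 0 0 0 0 0;2.5 -4.4 0 0 0 0 0;2.8 -4.4 0 0 0 0 0;3 -4 0 0 0 0 0;2 -2.5 0 0 0 0 0;0.9 -0.8 0 0 0 0 0;0 0 0 0 0 0 0;0 0 -4 0 0 0 0;0 0 -4 0 0 0 0;0 0 -2 0 0 0 0")

```text
time: 34.17
tcp_pos: [0.6192, -0.062, 0.1724]
tool_rot: [0.008, -3.139, -0.001]
force: [0.3, -0.1, -3.8]
gripper_width: 0.669
finger_force: 55.0
```

Emit:
apply_moves(moves="0 0 0 0 0 0 0;0 0 0 0 0 0 0")

```text
time: 34.42
tcp_pos: [0.6214, -0.063, 0.1754]
tool_rot: [-0.008, 3.14, -0.0]
force: [0.2, 0.1, -3.6]
gripper_width: 0.671
finger_force: 54.9
```

Emit:
apply_moves(moves="0.1 -0.25 0 0 0 0 0;0 0 -0.4 0 0 0 0;0 0 -0.2 0 0 0 0;0 0 0 0 0 0 0")

```text
time: 34.92
tcp_pos: [0.6222, -0.0661, 0.1681]
tool_rot: [-0.006, 3.141, -0.0]
force: [-0.8, -0.6, -3.0]
gripper_width: 0.667
finger_force: 55.1
```

Emit:
apply_moves(moves="0 0 -0.1 0 0 0 0;0 0 0 0 0 0 0")

```text
time: 35.17
tcp_pos: [0.6227, -0.0661, 0.168]
tool_rot: [-0.007, 3.14, -0.0]
force: [-1.8, 0.9, 9.1]
gripper_width: 0.672
finger_force: 56.3
```

Emit:
apply_moves(moves="0 0 -0.1 0 0 0 0;0 0 0 0 0 0 0")

```text
time: 35.42
tcp_pos: [0.6232, -0.066, 0.1679]
tool_rot: [-0.007, 3.139, -0.0]
force: [-2.8, 2.0, 19.8]
gripper_width: 0.669
finger_force: 57.5
```

Emit:
apply_moves(moves="0 0 0.15 0 0 0 0;0 0 0 0 0 0 0.95;0 0 0 0 0 0 0.95;0 0 0 0 0 0 0.95;0 0 3 0 0 0 0.95;0 0 5 0 0 0 0.9;-2 2 0 0 0 0 0.8;-4 4 0 0 0 0.036 0.7;-4 4 0 0 0 0.037 0.7;-4 4 0 0 0 0 0.7")

```text
time: 36.67
tcp_pos: [0.4808, 0.0749, 0.2476]
tool_rot: [-0.121, 3.139, 0.0]
force: [1.3, 1.1, -0.1]
gripper_width: 0.702
finger_force: 0.0
```

Emit:
apply_moves(moves="-4 4 0 0 0 0 0.7;-2 2 0 0 0 0 0.7;-0.7 0.9 0 0 0 0 0.6;0 0 0 0 0 0 0.6;0 0 -4 0 0 0 0.5;0 0 -3 0 0 0 0.5;0 0 0 0 0 0 0.5")

```text
time: 37.55
tcp_pos: [0.4148, 0.1419, 0.1761]
tool_rot: [0.119, -3.136, 0.001]
force: [0.1, -0.1, 0.6]
gripper_width: 0.498
finger_force: 0.0
```

Emit:
apply_moves(moves="0.05 0.05 -2 0 0 0 0.5;0 0 -2 0 0 0 0.5;0 0 -0.8 0 0 0 0.5;0 0 0 0 0 0 0.5;0 0 0 0 0 0 0;0 0 0 0 0 0 0;0 0 0 0 0 0 0;0 0 0 0 0 0 0;0 0 0 0 0 0 0;0 0 0 0 0 0 0", newtons=60)

```text
time: 38.8
tcp_pos: [0.4162, 0.1436, 0.1305]
tool_rot: [-0.121, 3.138, 0.001]
force: [-0.9, -0.8, 10.8]
gripper_width: 0.114
finger_force: 58.9
```

Emit:
apply_moves(moves="0 0 0.3 0 0 0 0;0 0 0.5 0 0 0 0;0 0 0.7 0 0 0 0;0 0 0 0 0 0 0")

```text
time: 39.3
tcp_pos: [0.416, 0.1435, 0.1452]
tool_rot: [-0.121, 3.138, 0.0]
force: [0.8, -1.0, -4.1]
gripper_width: 0.117
finger_force: 58.9
```

Emit:
apply_moves(moves="0 0 2.5 0 0 0 0;0 0 4 0 0 0 0;0 0 3.5 0 0 0 0;1 0 0.5 0 0 0 0;3 -0.5 0 0 0 0 0;4 -1 0 0 0 0 0;4 -1 0 0 0 0 0;4 -0.8 0 0 0 0 0;3 -0.5 0 0 0 0 0;1.9 0 0 0 0 0 0")

```text
time: 40.55
tcp_pos: [0.6259, 0.1047, 0.2472]
tool_rot: [0.12, -3.137, 0.0]
force: [0.3, 0.3, -2.5]
gripper_width: 0.12
finger_force: 59.2
```

Emit:
apply_moves(moves="0 0 0 0 0 0 0;0 0 -2 0 0 0 0;0 0 -2.5 0 0 0 0;0 0 -1 0 0 0 0;0 0 0 0 0 0 0;0 0 0 0 0 0 0")

```text
time: 41.3
tcp_pos: [0.625, 0.1055, 0.1953]
tool_rot: [-0.121, 3.138, 0.0]
force: [0.7, 0.9, -3.0]
gripper_width: 0.119
finger_force: 59.2
```

Emit:
apply_moves(moves="0 -0.1 -0.4 0 0 0 0;0 0 -0.3 0 0 0 0;0 0 0 0 0 0 0")

```text
time: 41.68
tcp_pos: [0.6247, 0.1044, 0.1876]
tool_rot: [-0.121, 3.139, 0.0]
force: [0.4, 0.4, -4.5]
gripper_width: 0.116
finger_force: 59.2
```

Emit:
apply_moves(moves="0 0 -0.1 0 0 0 0;0 0 0 0 0 0 0")

```text
time: 41.92
tcp_pos: [0.625, 0.1044, 0.1876]
tool_rot: [-0.121, 3.138, 0.0]
force: [-2.6, -0.3, 8.5]
gripper_width: 0.113
finger_force: 60.7
```

Emit:
apply_moves(moves="0 0 -0.1 0 0 0 0;0 0 0 0 0 0 0")

```text
time: 42.18
tcp_pos: [0.6255, 0.1045, 0.1876]
tool_rot: [-0.121, 3.137, 0.0]
force: [-4.9, -1.2, 20.6]
gripper_width: 0.116
finger_force: 62.2
```

Emit:
apply_moves(moves="0 0 0.15 0 0 0 0;0 0 0 0 0 0 0.5;0 0 0 0 0 0 0.5;0 0 0 0 0 0 0.5;0 0 2 0 0 0 0.5;0 0 4 0 0 0 0.5;-3 0 0 0 0 -0.036 0.7;-4 0 0 0 0 -0.037 0.9;-4 2 0 0 0 0 0.95;-4 3 0 0 0 0 0.95")

```text
time: 43.42
tcp_pos: [0.4735, 0.1544, 0.2471]
tool_rot: [-0.004, 3.141, 0.0]
force: [-0.2, 0.2, 1.1]
gripper_width: 0.949
finger_force: 0.0
```

Emit:
apply_moves(moves="-4 3.3 0 0 0 0 0.95;-2 4 0 0 0 0 0.95;0 2 0 0 0 0 0.95;0 0 0 0 0 0 0.95;0 0 0 0 0 0 0.95")

```text
time: 44.05
tcp_pos: [0.4146, 0.2469, 0.247]
tool_rot: [0.007, -3.141, 0.001]
force: [-0.7, -0.2, 0.0]
gripper_width: 0.951
finger_force: 0.0
```

Now the jug: down to z ≈ 0.0966.

Emit:
apply_moves(moves="0 0 -4 0 0 0 0.95;0 0 -5 0 0 0 0.95;0 0 -4 0 0 0 0.95;0 0 -2 0 0 0 0.95;0 0 0 0 0 0 0.95;0 0 0 0 0 0 0;0 0 0 0 0 0 0;0 0 0 0 0 0 0;0 0 0 0 0 0 0;0 0 0 0 0 0 0", newtons=40)

```text
time: 45.3
tcp_pos: [0.4152, 0.2475, 0.0983]
tool_rot: [-0.007, 3.14, 0.001]
force: [-0.8, -3.5, 9.5]
gripper_width: 0.755
finger_force: 44.6
```

Emit:
apply_moves(moves="0 0 0.5 0 0 0 0;0 0 2 0 0 0 0;0 0 4 0 0 0 0;0 0 4 0 0 0 0;0 -2 2.5 0 0 0 0;0 -4 0 0 0 0 0;1 -5 0 0 0 0 0;2.4 -4 0 0 0 0 0;4 -4 0 0 0 0 0;4 -2.7 0 0 0 0 0")

```text
time: 46.55
tcp_pos: [0.5297, 0.0285, 0.228]
tool_rot: [-0.005, 3.14, -0.0]
force: [0.6, 0.5, -2.2]
gripper_width: 0.754
finger_force: 45.5
```

Emit:
apply_moves(moves="2 -1 0 0 0 0 0;0 0 0 0 0 0 0;0 0 0 0 0 0 0")

```text
time: 46.92
tcp_pos: [0.5479, 0.0206, 0.2272]
tool_rot: [0.007, -3.141, -0.0]
force: [-2.0, -0.0, -1.9]
gripper_width: 0.751
finger_force: 45.5
```

Emit:
apply_moves(moves="0.15 0 -2 0 0 0 0;0 0 -2.5 0 0 0 0;0 0 -1.5 0 0 0 0;0 0 -0.6 0 0 0 0;0 0 -0.3 0 0 0 0;0 0 -0.2 0 0 0 0;0 0 0 0 0 0 0")

```text
time: 47.8
tcp_pos: [0.5503, 0.0204, 0.1564]
tool_rot: [-0.007, 3.141, -0.0]
force: [-0.1, -0.5, -1.6]
gripper_width: 0.753
finger_force: 45.5
```

Emit:
apply_moves(moves="0 0 -0.1 0 0 0 0;0 0 0 0 0 0 0")

```text
time: 48.05
tcp_pos: [0.5504, 0.0204, 0.1554]
tool_rot: [-0.007, 3.141, 0.0]
force: [-0.2, 0.9, 1.5]
gripper_width: 0.757
finger_force: 45.8
```

Emit:
apply_moves(moves="0 0 0 0 0 0 0.93;0 0 0 0 0 0 0.93;0 0 0 0 0 0 0.93;0 0 2 0 0 0 0.93;0 0 4 0 0 0 0.93;0 0 5 0 0 0 0.93;-2 4 2 0 0 0 0.93;-4 5 0 0 0 0 0.93;-4 5 0 0 0 0 0.93;-2 5 0 0 0 0 0.93")

```text
time: 49.3
tcp_pos: [0.4301, 0.209, 0.2854]
tool_rot: [-0.006, 3.142, 0.0]
force: [1.3, 0.4, 0.1]
gripper_width: 0.932
finger_force: 0.0
```

Emit:
apply_moves(moves="0 5 0 0 0 0 0.93;0 5 0 0 0 0 0.93;0 5 0 0 0 0 0.93;0 0 0 0 0 0 0.93;0 0 0 0 0 0 0.93")

```text
time: 49.92
tcp_pos: [0.4317, 0.3578, 0.2848]
tool_rot: [0.008, -3.141, 0.001]
force: [0.1, -0.6, 0.5]
gripper_width: 0.929
finger_force: 0.0
```

```bash
python3 - <<'E'
from workcell import bot
import cv2,numpy as np
b=bot.capture("scene")[...,::-1];t=bot.capture("top")[...,::-1]
d=cv2.resize(b[100:240,120:400],(700,350),interpolation=3)
c=cv2.resize(t[135:305,60:372],(459*700//700,250),interpolation=3)
c=cv2.copyMakeBorder(c,0,0,0,700-c.shape[1],cv2.BORDER_CONSTANT)
cv2.imwrite("pics/g9.png",np.vstack([d,c]));cv2.imwrite("pics/t9.png",t);cv2.imwrite("pics/s9.png",b)
s=bot.read_state();print(s["time"],s["tcp_pos"],s["gripper_width"])
E
```

```text
50.025 [0.43201141 0.35714664 0.28508681] 0.9302955007053061
```

View pics/g9.png

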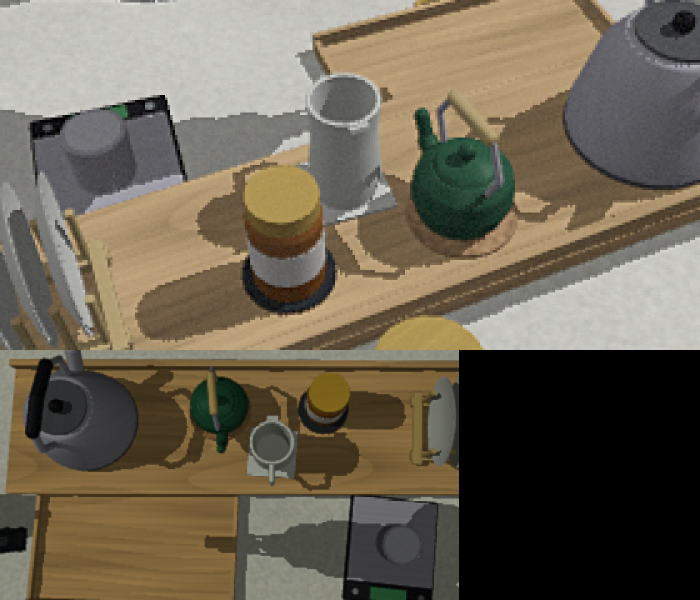

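All four stand upright: jar on slate (290,240), jug on tile (345,150), teapot on trivet (463,180), caddy on plate (400,543), kettle unmoved. I'll check numerically against the first images.

```bash
python3 - <<'E'
from h import *
R={n:(cv2.imread(f"pics/{n}0.png"),cv2.imread(f"pics/{n[0]}9.png")) for n in("scene","top")}
box={"top":{"jar":(266,148,34,30),"jug":(228,183,34,34),"pot":(186,150,44,56),"kettle":(76,140,82,78)},"scene":{"jar":(216,164,36,36),"jug":(241,127,32,30),"pot":(285,136,44,48)}}
for n in R:
  for k,(x,y,w,h) in box[n].items():
    m=cv2.matchTemplate(R[n][1],R[n][0][y:y+h,x:x+w],cv2.TM_CCOEFF_NORMED);_,v,_,p=cv2.minMaxLoc(m)
    print(n,k,"shift px",p[0]-x,p[1]-y,round(v,3))
px=lambda u,v:((u+.5)*312/459-.5+60,(v-350+.5)*170/250-.5+135)
print("caddy",onz("top",px(402,542),.08), onz("scene",((95+.5)*.4-.5+120,(135+.5)*.4-.5+100),.08))
E
```

```text
scene jar shift px 0 1 0.944
scene jug shift px 0 1 0.898
scene pot shift px -1 0 0.967
top jar shift px 0 0 0.867
top jug shift px 0 -2 0.929
top pot shift px 1 0 0.948
top kettle shift px 0 0 0.999
caddy [ 0.4029566  -0.18109016  0.08      ] [ 0.4063084  -0.17893887  0.08      ]
```

```bash
python3 - <<'E'
from h import *
for n,(x,y,w,h),z in(("top",(230,184,32,24),.18),("scene",(241,127,32,22),.18),("top",(270,150,28,26),.177),("scene",(216,164,34,26),.177),("top",(190,150,40,40),.12),("scene",(285,136,44,48),.12)):
    a=cv2.imread(f"pics/{n}0.png",0)[y:y+h,x:x+w];b=cv2.imread(f"pics/{n[0]}9.png",0)[y:y+h,x:x+w]
    W=np.eye(2,3,dtype=np.float32)
    c,W=cv2.findTransformECC(a,b,W,cv2.MOTION_TRANSLATION,(3,200,1e-6)); 
    d=W[:,2]; o=np.array([x+w/2,y+h/2])
    print(n,(x,y),d.round(2),round(c,3),"mm",(1000*(onz(n,o+d,z)-onz(n,o,z))[:2]).round(1))
E
```

```text
top (230, 184) [ 0.17 -1.61] 0.934 mm [ 3.4 -0.4]
scene (241, 127) [0.53 1.2 ] 0.936 mm [ 3.7 -0.4]
top (270, 150) [0.62 0.88] 0.816 mm [-2.  -1.2]
scene (216, 164) [-0.05  0.81] 0.968 mm [ 1.9 -0.8]
top (190, 150) [1.21 0.5 ] 0.984 mm [-1.2 -2.7]
scene (285, 136) [-1.2   0.16] 0.979 mm [-0.7 -2.6]
```

```bash
python3 -c "
from workcell import bot
print(bot.sign_off())"
```

```text
the job is handed in; nothing more can be done
None
```

The job is handed in at about 50 s on the robot's clock: the caddy stands within about 5 mm of the middle of the scale plate, the teapot, jug and jar are back upright on their mats within about 4 mm of where they started, and the kettle was not moved.

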